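# Clamp a beech block in the quick-release vise

## Task

Clamp the wooden block in the bench vise: hold the vise's quick-release paddle down, slide the jaw along until it gently meets the block and has pushed it square against the fixed jaw, let the lever spring back up, then wind the crank clockwise until the block is held tight, about a quarter turn after the jaw bites, firm but not crushed. Do not ram the block with the jaw or force the paddle against its stop, leave the block standing on the vise's bed, let go of the vise, and leave the other things on the bench alone.

Things in the scene. Friction and masses are not known exactly. Their poses are not given: they have to be found in the camera images.
- vise: cast-iron bench vise bolted to the table; it does not move. Origin on the table under its bed; z up; +y runs along the screw from the fixed jaw towards the crank end; +x is the side with the toothed rack ('vise axes' below). Bed top 20 mm, jaw tops 120 mm above the table
- fixed_face (a point): centre line of the leather face of the fixed jaw, 70 mm above the table (100 mm wide, rigid); the face looks along vise +y. The block's room lies between it and jaw_face
- jaw_face (a point): the matching point on the leather face of the moving jaw, 70 mm above the table; moves with the jaw along vise y. Its leather is springy: it yields 1 mm per 40 N (the point is where the face lies when not squeezed)
- jaw: the moving jaw (100 mm wide) with its leather face, screw and crank. It slides as one with the housing, lever and crank when the quick-release is pressed; turning the crank moves it 12 mm per turn ahead of the housing
- carriage (a joint): how far the nut housing (with jaw, lever, crank) is slid towards the fixed jaw, m: 0 = wide open, 120 mm between the faces; 0.09 = end. With the lever pressed it slides with about 3 N. With the lever up, a steel comb on the lever's far end sits in a rack of teeth 10 mm apart (2 mm of play) and locks it
- lever (a joint): quick-release lever, rad: 0 to 0.06 = up and latched; free of the teeth above 0.11; 0.16 = down on its stop. A spring lifts it: about 8 N on the paddle when up, 12 N at the stop, 12 mm of stroke. Let go, its comb may rest on the tooth tips (about 0.11) until the turning screw, jaw on the block, pushes the housing back by up to 8 mm and it drops in
- paddle: the lever's thumb paddle, on the -x side of the housing behind the moving jaw: dark steel plate 44 mm (x) by 50 mm (y) with an upright lip, 6 mm thick and 12 mm above the plate, along the edge nearest the fixed jaw. Press with shut fingers and push the lip towards the fixed jaw. Origin under the plate's middle, axes as the vise's when up
- paddle_top (a point): where to press: the middle of the paddle's top face between lip (its inner side lies 22 mm off, towards vise -y) and rear edge (22 mm off); about 118 mm above the table when up
- crank (a joint): angle of the screw's crank, rad: 0 = handle straight up; grows clockwise as seen from the crank end (from the top the handle goes first to vise -x, then down), which tightens: 12 mm of jaw travel per turn. Range -1.2 to 12. It stays where it is left
- crank_axis (a point): the point on the screw's axis level (along vise y) with the middle of the handle, 90 mm above the table; the handle's middle circles it at 42 mm radius in the vise's x-z plane
- handle_mid (a point): middle of the crank's wooden handle, a free-spinning cylinder 22 mm thick and 54 mm long lying along vise y; it can be pinched from above across vise x and carried round the circle without turning the gripper
- handle: the crank's handle; origin at handle_mid. Turning it takes a steady 8 to 9 N along its circle while the jaw is free; once the jaw bites the effort rises with the clamping, to about 13 N when it is right (100 N clamping, a quarter turn past the bite) and 17 N when too tight. Where the handle moves up or down, carried by friction in the grip, a held push eases off and reads up to a third low
- block: loose beech block standing in the vise on its bed, 60 mm (x) by 45 mm (y, the thickness to be clamped) by 70 mm tall, 0.1 to 0.2 kg; origin under its centre. It starts a little askew, clear of both jaws, and is meant to be pushed square against the fixed jaw by the moving jaw
- offcut: small pale wooden offcut, 50 x 35 x 30 mm, origin under its centre. A bystander, to be left where it is
- spool: small dark red spool of thread, 44 mm wide, 50 mm tall, origin under its centre. A bystander, to be left where it is
- wallets: flat pile of leather wallet pieces, 75 x 100 x 20 mm, origin under its centre. A bystander, to be left where it is
- awl: small screwdriver with a dark wooden handle, lying, about 150 mm long, origin under its middle. A bystander, to be left where it is
- mallet: hammer lying flat, 260 mm long. A bystander, to be left where it is
- jar: amber glass jar with a brass lid, 64 mm wide, 85 mm tall. A bystander, to be left where it is
- cone: white cone of thread, 90 mm wide, 165 mm tall. A bystander, to be left where it is
Things that resemble listed ones, but are neither listed nor needed, are in the scene too. Leave any purple look-alike of the block alone.

How it is judged:
By the outcome, as a careful person would: the job done as asked, in the order asked, and still so for the second after the job is handed in, with the robot touching nothing.
It also fails if it takes over 72 s, if anything falls off the work surface, if the arm or the gripper's body presses on something with over 40 N, if the wrist force passes 120 N, or if a joint passes its speed limit or range.

## Robot

A 6-joint arm with a two-finger parallel gripper is mounted at the origin on the work surface. World frame = base frame: x ahead of the robot, y to its left, z up, the work surface at z = 0. Lengths are in mm, angles in rad, forces in N, time in s.
With the tool pointing down it reaches from about 300 to 950 mm from the base axis. Payload 3.1 kg.
Tool frame: the origin (TCP) lies at the centre of the arm's flange, where the gripper is bolted on; the fingertips stand 173 mm ahead of it and the grasp point (between the pads) lies bot.grip_depth ahead of it (bot.grip_depth is the distance from the TCP to the grasp point, in mm); z points along the fingers, y is the line along which they close (so a half turn about z gives the same grasp; the last joint's range is limited). The gripper opens to 85 mm and grips with 20 to 120 N. Pads are 22 mm wide; open, the fingers measure 114 mm over their backs; the gripper's body (76 mm by 85 mm) begins 54 mm behind the grasp point. The pads swing forward as they close: fully open they stand 13 mm farther back than shut.
Start: joints at [-1.362, 0.308, 1.634, -0, 1.2, -0.07], TCP at [171.974, -600.881, 404.672] pointing down, gripper open.
Joint ranges: [-3.06, 3.06], [-0.79, 1.96], [0.05, 2.63], [-1.19, 4.34], [0.05, 2.64], [-2.94, 2.94]. Speed limits (rad/s): [2.79, 2.79, 3.14, 3.14, 3.14, 3.14].

## Interface

Orientations are given as a unit quaternion [x, y, z, w].
In Python, from rig import bot, ik, optics gives the robot as it stands. The module is installed in compiled form; this text tells all that it offers. Calls block until the motion is done:
- bot.move_ptp(position, orientation): joint-space move of the TCP to a pose.
- bot.line_to(position, velocity=150, attitude=None, until_force=None): straight line of the TCP; attitude=None keeps the orientation; velocity is the mean speed in mm/s. With until_force (N) it stops when the force on the tool has changed by that much, and returns True; else False.
- bot.goto_joints(angles): joint-space move.
- bot.gripper_open() and bot.close(grasp_force=None): open the fingers fully, or close them until they stop; grasp_force is the grip in N (None keeps the last).
- bot.pause(seconds).
- ik(position, orientation): joint angles nearest the present ones, or None.
- bot.sense(): the state.
- optics.read_camera(name): name is "scene" or "top" or "wrist"; returns a dict with "img" (384x512x3 uint8, red, green, blue), "fx", "fy", "cx", "cy" (pixels), "k1" (the pictures are not rectified: a ray, as slopes to the right and down, at radius r is drawn at 1 + k1 r^2 times it, then the intrinsics apply), "world_to_cam" (4x4, takes a point from world to camera coordinates); the wrist camera has in their place "tool_from_camera" (4x4, takes a point from camera to tool coordinates, whose origin is the TCP and whose axes are the flange's). Camera axes: x right, y down, z forward; pixel columns grow to the right and rows downward; lengths in mm; the calibration is good to about 2 mm. A picture is of the moment at which its call begins: read the wrist's pose just before it. There is no depth.
A pose or a line that the arm cannot do raises bot.Unreachable and nothing moves.
- bot.sign_off(): hands the job in; it is judged then, once.
The state is a dict: "time": time; "joints": joint angles; "qd": joint speeds; "tau": joint torques, N m; "ee_pos": TCP position; "tcp_rot": TCP orientation; "ft_force": force on the tool from outside, world axes, zero at the start; "torque": the same for the moment, N m; "width": finger opening in mm; "grasp_force": force on a finger pad.
Only numpy, scipy, OpenCV 4.12 (cv2) and the standard library are available. Lean on these libraries where they do the work, as an engineer would, in place of code of your own. Each camera call takes 0.05 s, during which the arm holds its last target. There are 200 camera calls.

## Working session

There is one attempt and no reset: what is moved stays moved. The work goes in short steps, each a Python script; the robot and the scene stay as the last script left them, time stands still between calls to the robot, and variables do not carry over. Pictures are saved under pics/ and viewed, at most 10 in all, crops included, and the job is handed in when it is done.

```bash
mkdir -p pics
python3 - <<'E'
from rig import bot, ik, optics
import cv2, numpy as np
s=bot.sense(); print(s['time'],s['ee_pos'],s['tcp_rot'],s['ft_force'],bot.grip_depth,s['width'])
ims=[]
for n in ("scene","top"):
    c=optics.read_camera(n); print(n,[c[k] for k in("fx","fy","cx","cy","k1")]); print(np.round(c["world_to_cam"],4).tolist())
    cv2.imwrite(f"pics/{n}0.png",c["img"][:,:,::-1])
    cv2.imwrite(f"pics/{n}0b.png",cv2.resize(c["img"][:,:,::-1],(800,600),interpolation=cv2.INTER_CUBIC))
E
```

```text
0.0 [ 171.89877388 -600.45966231  403.43280773] [ 9.90297097e-01  1.38961467e-01 -8.38896296e-05 -1.16759064e-03] [-0.30473012 -0.07001177 -0.56404014] 154.70000000000002 85.59935711126171
scene [453.66842324526, 453.66842324526, 253.8262424805235, 195.57181548432428, -0.028665376868803282]
[[-0.676, 0.7368, -0.0116, 399.3746], [0.4037, 0.3571, -0.8423, -132.8164], [-0.6165, -0.5741, -0.5389, 1647.497], [0.0, 0.0, 0.0, 1.0]]
top [356.32094729529217, 356.32094729529217, 253.7771124445226, 192.88457511136548, -0.09065250284032048]
[[-0.0276, -0.9994, -0.019, 4.2667], [-0.98, 0.0308, -0.1965, 560.022], [0.197, 0.0132, -0.9803, 1016.0334], [0.0, 0.0, 0.0, 1.0]]
```

View pics/top0b.png

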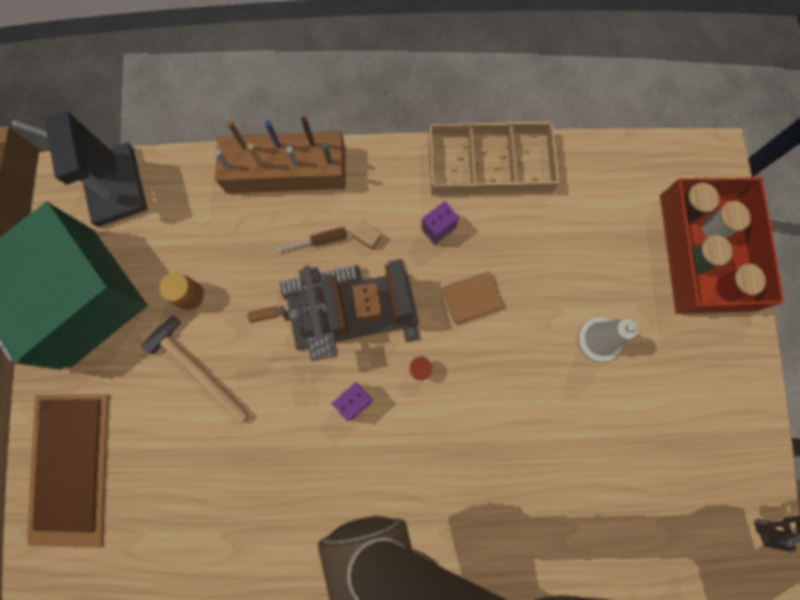

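View pics/scene0b.png

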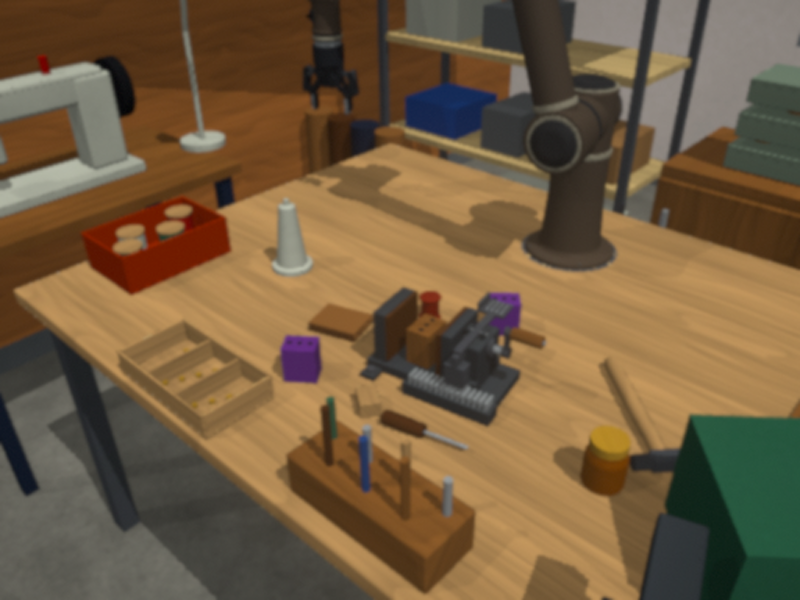

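The top view shows the vise at about (350,305) of 800x600. The fixed jaw is at (402,290), the brown block at (367,300), the moving jaw at (337,303), the paddle at about (320,345) and the crank handle at (265,313). The two purple look-alikes at (440,222) and (352,402) stand outside the vise, so the brown block between the jaws is the one meant. The scene view agrees: the block is at (427,340).

```bash
cat > h.py <<'E'
from rig import bot, ik, optics
import cv2, numpy as np
from scipy.spatial.transform import Rotation as R
def down(yaw):  # tool z down; tool y along world direction (cos yaw, sin yaw)
    y=np.array([np.cos(yaw),np.sin(yaw),0]); z=np.array([0,0,-1.]); x=np.cross(y,z)
    return R.from_matrix(np.c_[x,y,z]).as_quat()
def cam(name):
    s=bot.sense(); c=optics.read_camera(name)
    if name=="wrist":
        T=np.eye(4); T[:3,:3]=R.from_quat(s['tcp_rot']).as_matrix(); T[:3,3]=s['ee_pos']
        c["c2w"]=T@c["tool_from_camera"]
    else: c["c2w"]=np.linalg.inv(c["world_to_cam"])
    return c
def ray(c,u,v):
    d=np.array([(u-c["cx"])/c["fx"],(v-c["cy"])/c["fy"]]); p=d.copy()
    for _ in range(10): p=d/(1+c["k1"]*(p@p))
    return c["c2w"][:3,3], c["c2w"][:3,:3]@np.r_[p,1]
def onz(c,u,v,z):
    o,d=ray(c,u,v); return o+d*(z-o[2])/d[2]
def proj(c,P):
    q=np.linalg.inv(c["c2w"])@np.r_[P,1]; p=q[:2]/q[2]; p=p*(1+c["k1"]*(p@p))
    return p*[c["fx"],c["fy"]]+[c["cx"],c["cy"]]
E
python3 - <<'E'
from h import *
c=cam("top")
for n,u,v,z in [("fixed",402,284,120),("jaw",335,300,120),("paddle",320,345,118),("handle",263,314,110)]:
    print(n,onz(c,u*.64,v*.64,z).round())
w=cam("wrist"); print(w["tool_from_camera"].round(3),w["fx"],w["k1"])
E
```

```text
fixed [579. -24. 120.]
jaw [553.  98. 120.]
paddle [472. 126. 118.]
handle [533. 233. 110.]
[[ 0.    -0.962 -0.274 69.805]
 [ 1.     0.     0.    -1.078]
 [ 0.    -0.274  0.962 30.045]
 [ 0.     0.     0.     1.   ]] 317.4624614270726 -0.009818204092436647
```

Run:
```python
from h import *
bot.move_ptp([540,100,390],down(0.17))
w=cam("wrist"); print(bot.sense()['time'])
np.save("pics/w1.npy",{k:w[k] for k in w},allow_pickle=True)
cv2.imwrite("pics/w1.png",cv2.resize(w["img"][:,:,::-1],(800,600),interpolation=cv2.INTER_CUBIC))
```

```text
3.0417
```

View pics/w1.png

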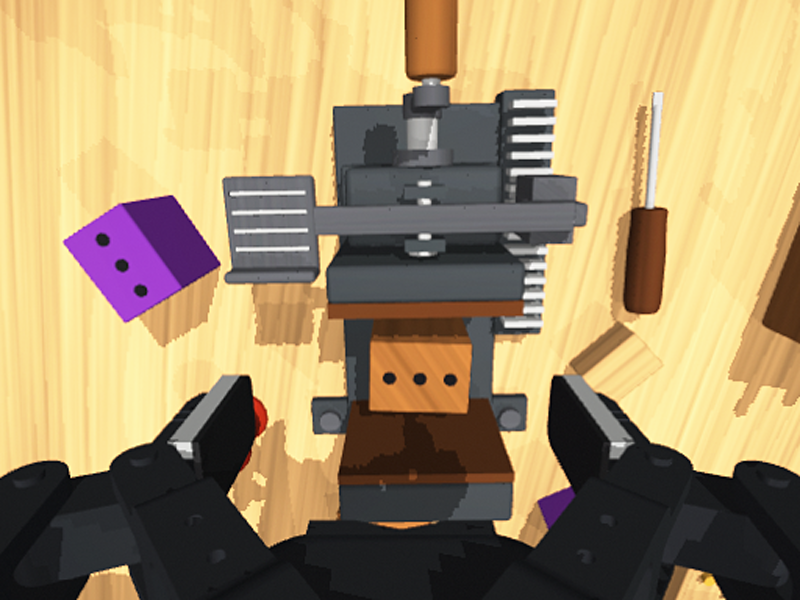

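The wrist view shows everything needed (800x600 pixels):
- **Paddle:** plate at (224-317,176-270), with its lip at (225-320,270-282).
- **Moving jaw:** face top edge at (329,317)-(523,315).
- **Fixed jaw:** face top edge at (340,474)-(513,472).
- **Block:** top at (370-472,338-412).
- **Handle:** around x=405-457, cut off at the top of the picture, and close to upright.

Run:
```python
from h import *
w=np.load("pics/w1.npy",allow_pickle=True).item()
P=lambda u,v,z:onz(w,u*.64,v*.64,z)
A,B,C,D=P(340,474,120),P(513,472,120),P(329,317,120),P(523,315,120)
print(A.round(1),B.round(1),C.round(1),D.round(1))
x=(D-C)[:2]; y1=np.arctan2(x[1],x[0]); x=(B-A)[:2]; y2=np.arctan2(x[1],x[0])
# axis from screw: handle-to-jaw line
print("yaw",y1,y2,"widths",np.linalg.norm(D-C),np.linalg.norm(B-A))
yaw=(y1+y2)/2; ex=np.array([np.cos(yaw),np.sin(yaw)]);ey=np.array([-ex[1],ex[0]])
O=((A+B)/2)[:2]
V=lambda p:np.array([(p[:2]-O)@ex,(p[:2]-O)@ey]).round(1)
print("O",O,"jawface",V(C),V(D))
for n,u,v,z in [("pad",224,178,118),("pad",315,176,118),("pad inner lip L",226,269,118),("liptop",226,270,130),("liptop",320,268,130),("liptop front",226,282,130),
 ("hL",405,77,132),("hR",457,77,132),("hL0",406,2,132),("hR0",456,2,132),
 ("blk",370,342,90),("blk",471,343,90),("blk",470,413,90),("blk",370,411,90),("arm end of handle",431,80,132)]: print(n,V(P(u,v,z)))
```

```text
[524.3  -7.  120. ] [619.7  10.6 120. ] [506.3  84.  120. ] [603.4 101.7 120. ]
yaw 0.18033285706262378 0.18290450033240932 widths 98.75117194842889 96.99118216912389
O [572.00546588   1.81134196] jawface [-49.8  92.7] [48.9 92.6]
pad [-96.6 162.2]
pad [-53.2 162.6]
pad inner lip L [-100.4  117.9]
liptop [-96.1 120.1]
liptop [-51.3 120.5]
liptop front [-96.7 114.2]
hL [-10.1 203.6]
hR [ 12.  203.4]
hL0 [ -9.4 232.2]
hR0 [ 11.1 231.9]
blk [-31.5  67.2]
blk [27.3 65.9]
blk [27.9 20.5]
blk [-32.8  22.5]
arm end of handle [  1.  202.3]
```

```bash
cat >> h.py <<'E'
YAW=0.1816; EX=np.array([np.cos(YAW),np.sin(YAW),0]); EY=np.array([-EX[1],EX[0],0]); O=np.array([572.0,1.8,0])
Q=down(YAW)
def W(x,y,z): return O+EX*x+EY*y+np.array([0,0,z])   # vise coords (origin y: fixed face) -> world
def VV(p): d=np.array(p)-O; return np.array([d@EX,d@EY,d[2]])
def st(tag=""):
    s=bot.sense(); f=s['ft_force']; print(tag,"t%.2f"%s['time'],VV(s['ee_pos']).round(1),"F",np.array([f@EX,f@EY,f[2]]).round(1),"w%.1f g%.1f"%(s['width'],s['grasp_force'])); return s
E
python3 - <<'E'
from h import *
bot.close(30); st("shut")
bot.move_ptp(W(-79,134,305),Q); st("above")
r=bot.line_to(W(-79,134,280),15,until_force=4); st(r)
bot.pause(0.2); st()
E
```

```text
shut t3.81 [-13.7 102.4 390. ] F [ 0.7 -0.1 -0.5] w-0.3 g0.0
above t4.33 [-78.7 134.1 305.2] F [0.7 0.2 0.8] w0.2 g0.0
True t5.32 [-79.  134.  291.2] F [-1.  -0.3  7.6] w-0.4 g3.7
 t5.52 [-79.  134.  291.4] F [-1.5 -0.3  6.3] w-0.1 g3.0
```

Run:
```python
from h import *
for z in (288,285,282.5):
    bot.line_to(W(-79,134,z),15); st(z)
w=cam("wrist"); cv2.imwrite("pics/w2.png",cv2.resize(w["img"][:,:,::-1],(800,600)))
```

```text
288 t5.83 [-78.8 134.  289.1] F [-3.4 -0.2  8.2] w0.1 g4.3
285 t6.18 [-78.8 134.  286.2] F [-4.6  0.3  9.5] w0.4 g4.9
282.5 t6.50 [-78.8 134.  283.8] F [-4.6  0.6 10.2] w-0.3 g5.4
```

View pics/w2.png

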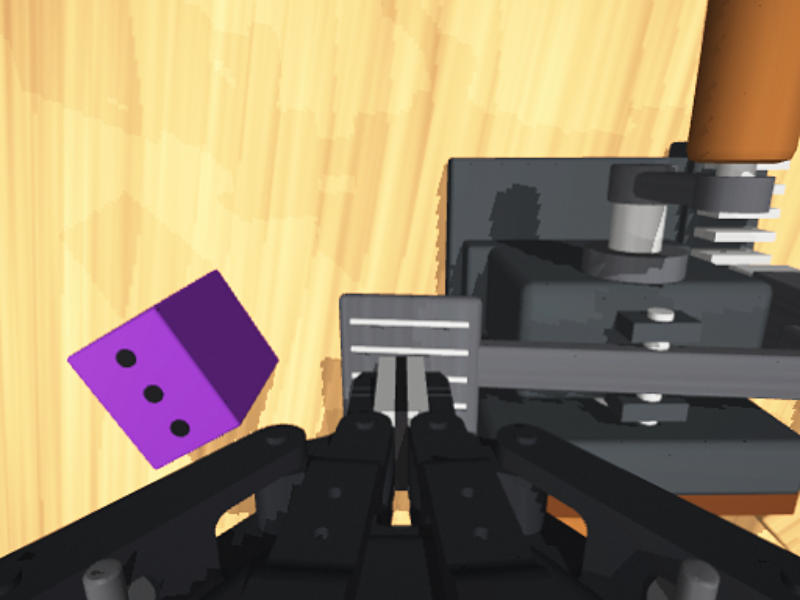

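The shut fingertips sit on the paddle at about (400,370), behind the lip, and the handle stands nearly upright at the top right. The force of about 10 N puts the lever near 0.10 rad, so it needs about 2 mm more.

Run:
```python
from h import *
bot.line_to(W(-79,134,280.4),10); bot.pause(0.2); st("down")
r=bot.line_to(W(-79,112,280.4),15,until_force=7); st(r)
```

```text
down t7.11 [-78.7 134.  281.9] F [-2.9  0.  11.1] w-0.2 g5.7
False t8.72 [-78.7 112.5 281.9] F [-3.5  2.2 10.8] w0.1 g5.7
```

Run:
```python
from h import *
r=bot.line_to(W(-79,95,280.4),15,until_force=6); st(r)
r=r or bot.line_to(W(-79,72,280.4),10,until_force=5); st(r)
bot.pause(0.2); st()
w=cam("wrist"); cv2.imwrite("pics/w3.png",cv2.resize(w["img"][:,:,::-1],(800,600)))
```

```text
False t10.01 [-78.6  95.6 282. ] F [-3.2  3.3 11.5] w0.0 g5.7
True t11.54 [-78.2  80.1 282.8] F [-3.3  1.3 11.3] w-0.2 g5.6
 t11.74 [-78.3  80.1 283.1] F [-2.8  1.7 10.5] w0.1 g5.2
```

View pics/w3.png

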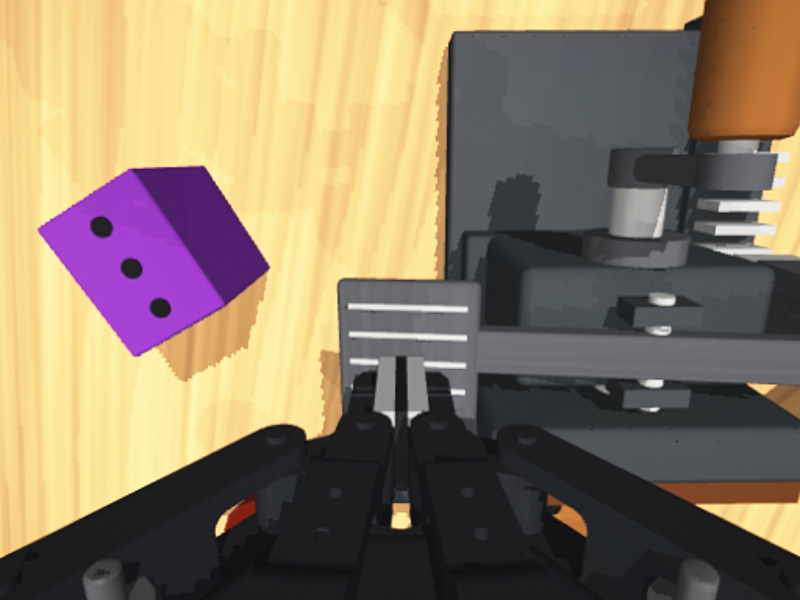

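The paddle is now hard against the fingers and the jaw has travelled about 49 mm, against 47.7 expected. I'll confirm that it is seated with one more gentle push, then look from the top camera.

Run:
```python
from h import *
bot.line_to(W(-78.3,80.1,280.4),10); st("down")
r=bot.line_to(W(-78.3,72,280.4),8,until_force=6); st(r)
c=cam("top"); i=c["img"][165:240,150:280,::-1]; cv2.imwrite("pics/t3.png",cv2.resize(i,None,fx=6,fy=6,interpolation=cv2.INTER_CUBIC))
```

```text
down t12.07 [-78.   80.2 281.9] F [-4.6  1.3 11.7] w0.2 g5.8
True t12.52 [-77.9  79.5 282.6] F [-2.3  0.8 11.3] w0.5 g5.7
```

View pics/t3.png

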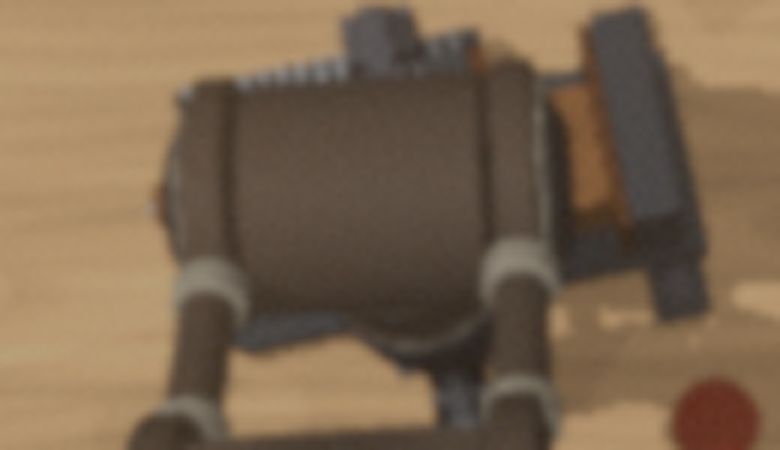

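The block (600,150) lies against the fixed jaw and further pushing met a solid stop, so I release the lever by lifting straight up and look from above.

Run:
```python
from h import *
x,y,_=VV(bot.sense()['ee_pos'])
bot.line_to(W(x,y,300),25); st("up")
bot.line_to(W(x,y,330),100); bot.gripper_open()
bot.move_ptp(W(0,120,390),Q); st("view")
w=cam("wrist"); np.save("pics/w4.npy",w,allow_pickle=True); cv2.imwrite("pics/w4.png",cv2.resize(w["img"][:,:,::-1],(800,600),interpolation=cv2.INTER_CUBIC))
```

```text
up t13.46 [-78.   79.5 299.9] F [0.3 0.5 0.1] w-0.1 g0.0
view t15.20 [2.000e-01 1.203e+02 3.902e+02] F [ 0.5  0.5 -0.5] w85.3 g0.0
```

View pics/w4.png

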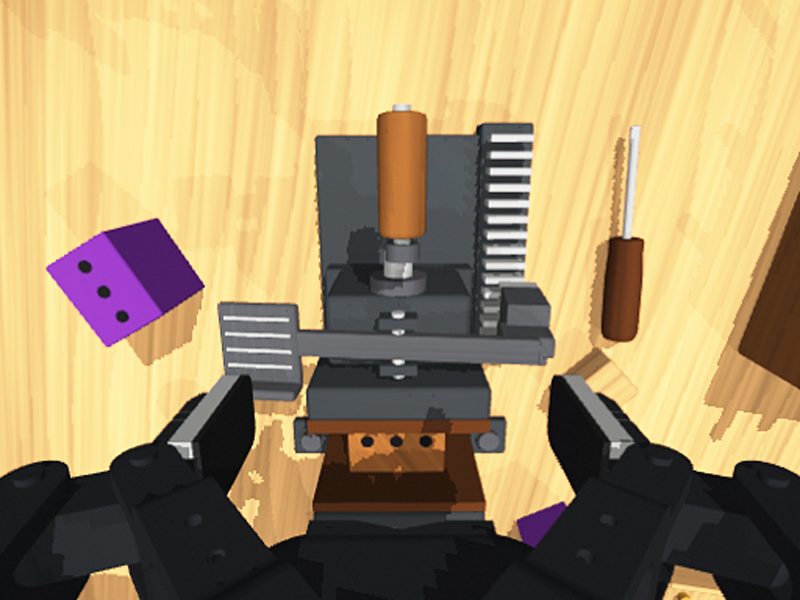

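Handle at (377-427,112-238), upright. The jaw's leather edge is at about y=432 and meets the block (348-445,430-472), which stands against the fixed face at about y=500.

Run:
```python
from h import *
w=np.load("pics/w4.npy",allow_pickle=True).item()
for n,u,v,z in [("jawface",311,432,120),("jawface",491,432,120),("fixed",314,502,120),("fixed",486,501,120),("hL",377,175,132),("hR",427,175,132),("hTop",402,112,132),("hBot",402,238,132),("pad rear L0",219,302,118),("pad rear L.11",219,302,110),("pad rear R",297,305,118),("blk",348,472,90),("blk",445,472,90)]:
    print(n,VV(onz(w,u*.64,v*.64,z)).round(1))
```

```text
jawface [-48.3  44.7 120. ]
jawface [ 50.   44.9 120. ]
fixed [-48.8  -0.6 120. ]
fixed [ 49.5   0.4 120. ]
hL [-10.1 181.8 132. ]
hR [ 12.3 181.8 132. ]
hTop [  1.  208.4 132. ]
hBot [  1.1 153.4 132. ]
pad rear L0 [-92.1 118.1 118. ]
pad rear L.11 [-95.2 115.8 110. ]
pad rear R [-52.4 116.6 118. ]
blk [-32.5  -2.   90. ]
blk [28.7 -1.8 90. ]
```

Gap is 45 mm, so the jaw is seated on the block. The paddle is still a little low, so the comb rests on the tooth tips. Next I pinch the handle.

```bash
cat >> h.py <<'E'
AX,HY,DZ=0.8,189,5
def hp(th,y=HY): return W(AX-42*np.sin(th),y,90+42*np.cos(th)+DZ+bot.grip_depth)
def crank(th0,th1,step=np.radians(10),v=60,stop=None):
    for th in np.linspace(th0,th1,int(np.ceil((th1-th0)/step-1e-6))+1)[1:]:
        bot.line_to(hp(th),v); s=bot.sense(); f=s['ft_force']; F=np.array([f@EX,f@EY,f[2]])
        t=F[0]*np.cos(th)+F[2]*np.sin(th); r=F[0]*np.sin(th)-F[2]*np.cos(th)
        p=VV(s['ee_pos'])-[AX,0,90+DZ+bot.grip_depth]; a=np.degrees(np.arctan2(-p[0],p[2]))%360
        print("%.0f act%.1f tan%.1f rad%.1f Fy%.1f w%.1f g%.0f t%.2f"%(np.degrees(th),a,t,r,F[1],s['width'],s['grasp_force'],s['time']))
        if stop and t>stop: break
    return th
E
python3 - <<'E'
from h import *
bot.move_ptp(hp(0)+[0,0,35],Q); bot.line_to(hp(0),100); st("at")
bot.close(60); st("grip")
crank(0,np.radians(60))
E
```

```text
at t16.21 [  1.  188.4 291.9] F [0.5 0.9 0.4] w85.8 g0.0
grip t16.82 [  0.7 189.1 292.1] F [-2.1  0.4  3.5] w20.2 g58.6
10 act7.0 tan5.3 rad1.8 Fy-0.3 w20.0 g59 t17.09
20 act14.7 tan7.9 rad0.1 Fy0.2 w20.1 g59 t17.37
30 act22.5 tan9.5 rad-5.5 Fy-0.7 w20.0 g60 t17.64
40 act31.3 tan12.7 rad-13.9 Fy-1.3 w20.0 g61 t17.92
50 act44.4 tan11.0 rad-17.9 Fy-0.6 w19.9 g61 t18.19
60 act58.2 tan9.3 rad-13.3 Fy-1.5 w19.9 g61 t18.47
```

Run:
```python
from h import *
crank(np.radians(60),np.radians(130))
bot.pause(.2);st()
```

```text
70 act69.8 tan7.7 rad-10.4 Fy-1.3 w19.7 g60 t18.74
80 act80.5 tan6.0 rad-6.9 Fy-1.2 w19.9 g60 t19.02
90 act90.6 tan4.1 rad-5.6 Fy-0.7 w20.3 g60 t19.29
100 act100.6 tan3.8 rad-4.2 Fy-1.2 w20.6 g60 t19.57
110 act110.5 tan3.8 rad-4.3 Fy-1.1 w20.3 g60 t19.84
120 act120.2 tan3.7 rad-2.8 Fy-1.7 w19.8 g60 t20.12
130 act130.0 tan3.7 rad-3.1 Fy-1.4 w20.2 g60 t20.39
 t20.59 [-32.2 188.9 222. ] F [-5.6 -1.3  0.5] w19.9 g59.5
```

Run:
```python
from h import *
w=cam("wrist"); s=bot.sense()
im=w["img"][:,:,::-1].copy()
g=VV(s['ee_pos']); 
for dz,col in ((0,(0,255,0)),(-5,(255,0,0)),(10,(0,0,255))):
  for dx in(-11,0,11):
    p=proj(w,W(g[0]+dx,208,g[2]-bot.grip_depth+dz)); cv2.circle(im,tuple(int(a) for a in p),1,col,-1)
cv2.imwrite("pics/w5.png",cv2.resize(im,(800,600),interpolation=cv2.INTER_CUBIC))
```

```text
(no output)
```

View pics/w5.png

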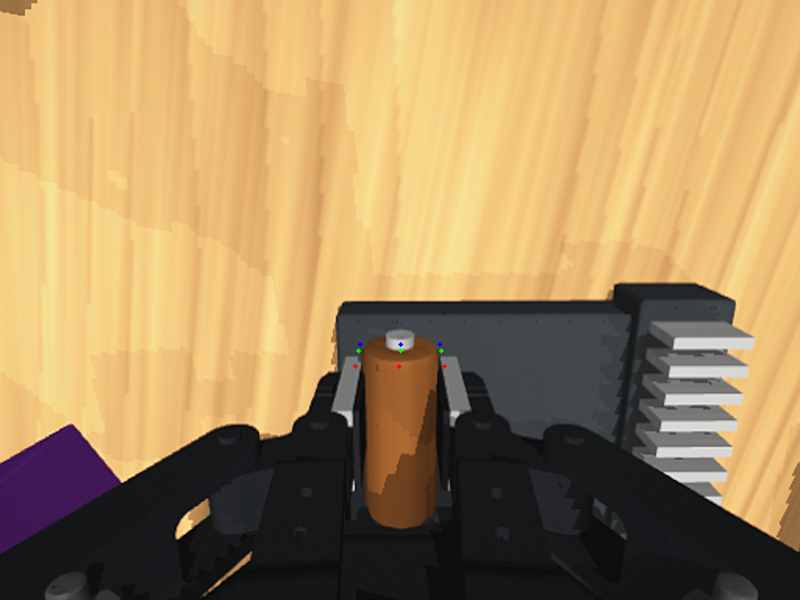

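The handle is firmly between the pads at (400,350-520) and has followed the circle. The sideways force implies about 8.7 N, so the jaw has not bitten yet.

```bash
sed -i 's/print("%.0f act/print("Fx%.1f Fz%.1f T %.1f |"%(F[0],F[2],F[0]\/np.cos(th)),"%.0f act/' h.py
python3 - <<'E'
from h import *
crank(np.radians(130),np.radians(190))
bot.pause(.2);st()
E
```

```text
Fx-5.1 Fz1.6 T 6.7 | 140 act139.8 tan5.0 rad-2.1 Fy-0.4 w20.0 g60 t20.92
Fx-4.9 Fz1.9 T 5.6 | 150 act149.7 tan5.2 rad-0.8 Fy-1.4 w20.0 g60 t21.19
Fx-4.8 Fz2.7 T 5.1 | 160 act159.7 tan5.4 rad0.9 Fy-1.7 w20.3 g60 t21.47
Fx-6.1 Fz3.8 T 6.2 | 170 act169.8 tan6.7 rad2.7 Fy0.5 w19.8 g60 t21.74
Fx-6.4 Fz6.2 T 6.4 | 180 act179.8 tan6.4 rad6.2 Fy-0.7 w19.8 g60 t22.02
Fx-8.1 Fz8.5 T 8.3 | 190 act189.2 tan6.5 rad9.8 Fy-0.4 w19.9 g60 t22.29
 t22.49 [  7.4 189.1 208.9] F [-7.6  0.   8.1] w19.9 g60.2
```

Run:
```python
from h import *
def snap(d): cv2.imwrite(f"pics/s{d}.png",cam("scene")["img"][:,:,::-1])
snap(190)
for d in range(190,270,20):
    crank(np.radians(d),np.radians(d+20)); snap(d+20)
```

```text
Fx-9.5 Fz9.6 T 10.1 | 200 act198.0 tan5.7 rad12.3 Fy-0.3 w19.8 g60 t22.82
Fx-11.1 Fz8.6 T 12.8 | 210 act206.5 tan5.4 rad13.0 Fy-0.4 w19.8 g60 t23.09
Fx-10.7 Fz5.2 T 14.0 | 220 act215.4 tan4.9 rad10.9 Fy-0.1 w20.1 g60 t23.42
Fx-8.9 Fz0.4 T 13.8 | 230 act224.8 tan5.4 rad7.0 Fy0.0 w19.9 g60 t23.69
Fx-7.7 Fz-1.4 T 15.4 | 240 act234.9 tan5.1 rad5.9 Fy1.1 w20.1 g60 t24.02
Fx-7.2 Fz-4.6 T 21.1 | 250 act246.0 tan6.8 rad5.2 Fy0.9 w19.9 g60 t24.29
Fx-7.3 Fz-7.1 T 41.9 | 260 act257.6 tan8.2 rad5.9 Fy-0.2 w19.9 g60 t24.62
Fx-7.1 Fz-7.4 T 38404954523440720.0 | 270 act268.9 tan7.4 rad7.1 Fy-0.3 w20.1 g60 t24.89
```

Run:
```python
import cv2,numpy as np
t=[]
for n in ("scene0","s190","s210","s230","s250","s270"):
    i=cv2.imread(f"pics/{n}.png")[180:270,240:335]; t.append(cv2.convertScaleAbs(cv2.resize(i,(266,252),interpolation=cv2.INTER_CUBIC),alpha=1.6))
cv2.imwrite("pics/m1.png",np.vstack([np.hstack(t[:3]),np.hstack(t[3:])]))
d=[cv2.imread(f"pics/s{k}.png").astype(int) for k in(190,210,230,250,270)]
```

```text
(no output)
```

View pics/m1.png

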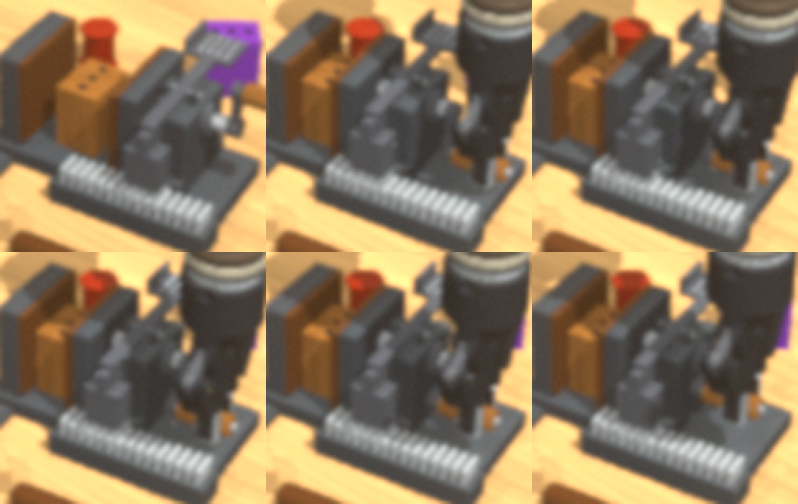

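Run:
```python
from h import *
c=cam("scene")
for th,y in((0,100),): 
    a=proj(c,W(70,95,100)); print("comb px",a, "d/dy mm",proj(c,W(70,96,100))-a,"d/dz",proj(c,W(70,95,101))-a)
x0,y0=int(a[0]),int(a[1])
g={k:cv2.imread(f"pics/s{k}.png",0).astype(np.float32) for k in(190,210,230,250,270)}
def track(T,cx,cy,h=9):
    t=g[270][cy-h:cy+h,cx-h:cx+h]; t=cv2.resize(t,None,fx=8,fy=8,interpolation=cv2.INTER_CUBIC)
    for k in g:
        H=h+6; s=cv2.resize(g[k][cy-H:cy+H,cx-H:cx+H],None,fx=8,fy=8,interpolation=cv2.INTER_CUBIC)
        r=cv2.matchTemplate(s,t,cv2.TM_CCOEFF_NORMED); _,m,_,l=cv2.minMaxLoc(r); print(T,k,"%.2f"%m,(l[0]-48)/8,(l[1]-48)/8)
track("comb",277,233); track("rack",290,250); track("housing",300,225,7); track("paddle",301,190,6)
```

```text
comb px [276.01126074 224.54623165] d/dy mm [0.34365309 0.12143761] d/dz [ 0.00587751 -0.31951282]
comb 190 0.91 -0.875 -0.375
comb 210 0.90 -0.875 -0.25
comb 230 0.93 -0.5 -0.125
comb 250 0.96 0.0 0.125
comb 270 1.00 0.0 0.0
rack 190 0.96 0.25 -0.75
rack 210 0.96 0.0 -0.5
rack 230 0.98 -0.125 0.0
rack 250 0.99 -0.125 0.125
rack 270 1.00 0.0 0.0
housing 190 0.93 5.625 6.0
housing 210 0.85 3.125 6.0
housing 230 0.90 1.5 6.0
housing 250 0.97 0.5 4.625
housing 270 1.00 0.0 0.0
paddle 190 0.75 6.0 3.5
paddle 210 0.78 4.75 -6.0
paddle 230 0.80 2.625 6.0
paddle 250 0.95 0.375 -0.125
paddle 270 1.00 0.0 0.0
```

Comb tracking shows the housing sliding back until about 245°, then standing still, so it has latched and bite is near 245°. I continue in small steps, tracking the comb and the effort.

```bash
cat >> h.py <<'E'
def comb(k):
    cv2.imwrite(f"pics/s{k}.png",cam("scene")["img"][:,:,::-1])
    cx,cy,h=277,233,9; r8=lambda a:cv2.resize(a.astype(np.float32),None,fx=8,fy=8,interpolation=cv2.INTER_CUBIC)
    t=r8(cv2.imread("pics/s270.png",0)[cy-h:cy+h,cx-h:cx+h]); H=h+6
    s=r8(cv2.imread(f"pics/s{k}.png",0)[cy-H:cy+H,cx-H:cx+H]); _,m,_,l=cv2.minMaxLoc(cv2.matchTemplate(s,t,cv2.TM_CCOEFF_NORMED))
    print("comb",k,"%.2f"%m,(l[0]-48)/8,(l[1]-48)/8)
E
python3 - <<'E'
from h import *
for d in (270,290):
    crank(np.radians(d),np.radians(d+20)); comb(d+20)
bot.pause(.2); st()
E
```

```text
Fx-7.1 Fz-7.7 T -41.0 | 280 act279.8 tan6.3 rad8.4 Fy-1.6 w19.9 g60 t25.27
Fx-6.7 Fz-9.3 T -19.5 | 290 act290.5 tan6.4 rad9.4 Fy-2.1 w19.9 g60 t25.54
comb 290 0.96 -0.125 -0.25
Fx-6.5 Fz-11.2 T -13.0 | 300 act300.9 tan6.4 rad11.3 Fy-3.3 w19.9 g60 t25.87
Fx-4.9 Fz-13.0 T -7.6 | 310 act311.1 tan6.8 rad12.1 Fy-5.6 w19.9 g60 t26.14
comb 310 0.87 -0.375 0.0
 t26.39 [ 31.9 188.2 276.8] F [ -5.   -5.2 -15. ] w19.7 g59.6
```

Since about 265° Fy has grown steadily, meaning the handle is advancing with the leather as it is squeezed. That confirms a bite at about 250-265°. I continue to about 345° and let y follow the screw.

Run:
```python
import h
from h import *
for d in (310,320,330):
    h.HY=189-12*(d+10-262)/360
    h.hp.__defaults__=(h.HY,)
    crank(np.radians(d),np.radians(d+10),v=40)
comb(340); bot.pause(.2); st()
```

```text
Fx-4.7 Fz-15.6 T -6.1 | 320 act320.9 tan6.4 rad14.9 Fy0.2 w20.2 g60 t26.73
Fx-1.8 Fz-19.7 T -2.1 | 330 act330.2 tan8.3 rad17.9 Fy1.8 w19.8 g60 t27.07
Fx1.2 Fz-23.0 T 1.3 | 340 act339.9 tan9.1 rad21.2 Fy4.1 w20.2 g59 t27.40
comb 340 0.92 -0.125 0.0
 t27.65 [ 15.4 186.7 289.3] F [  1.5   5.4 -22.9] w20.2 g59.5
```

Radial strain from slip in the pads is spoiling the reading. The crank stays where it is left, so I let go, measure the handle and regrip it without strain.

Run:
```python
from h import *
bot.gripper_open(); p=bot.sense()['ee_pos']; bot.line_to(p+np.array([0,0,110]),200); st()
w=cam("wrist"); np.save("pics/w6.npy",w,allow_pickle=True)
i=w["img"]; cv2.imwrite("pics/w6.png",i[:,:,::-1]); hsv=cv2.cvtColor(i,cv2.COLOR_RGB2HSV)
th=np.radians(342); e=proj(w,W(AX-42*np.sin(th),178,90+42*np.cos(th))); print("exp px",e,hsv[int(e[1])-6:int(e[1])+7:6,int(e[0])-6:int(e[0])+7:6].reshape(-1,3).tolist())
m=cv2.inRange(hsv,(5,140,60),(16,255,235)); m=cv2.morphologyEx(m,cv2.MORPH_OPEN,np.ones((3,3)))
n,L,S,C=cv2.connectedComponentsWithStats(m)
for k in range(1,n):
    if S[k,4]>150: print(S[k],C[k].round(1))
```

```text
t29.00 [ 14.7 186.3 398.5] F [-0.7 -1.1 -1. ] w85.5 g0.0
exp px [255.28055305 202.27161582] [[13, 183, 142], [13, 183, 171], [13, 182, 171], [14, 183, 142], [13, 182, 170], [14, 183, 171], [14, 183, 142], [13, 183, 169], [14, 182, 170]]
[  75    0   73   44 1011] [108.8  17.5]
[296   0  20  29 359] [305.4  11.5]
[327   0  23  28 411] [337.9  11.6]
[317  17  14  18 164] [322.8  26.5]
[ 441   90   71  215 8332] [486.7 221.6]
[371 148   7  36 156] [374.1 164.5]
[ 244  166   28   70 1823] [257.9 200.6]
[371 209  19  43 670] [380.9 228.7]
[329 279  24  37 381] [341.  295.2]
[228 329  66   9 331] [260.3 332.1]
```

Run:
```python
from h import *
w=np.load("pics/w6.npy",allow_pickle=True).item()
z=130
for _ in range(5):
    a=VV(onz(w,257.9,200.6,z)); th=np.arcsin((a[0]-AX)/42); z=90+42*np.cos(th)
L,Rr=VV(onz(w,244,200.6,z)),VV(onz(w,271.5,200.6,z)); print(a,L,Rr,"theta",360-np.degrees(th))
for v in(166,236): print(VV(onz(w,257.9,v,z)))
```

```text
[ 15.84809485 179.15352201 129.21166716] [  4.84469613 179.13769802 129.21166716] [ 26.6113141  179.16864873 129.21166716] theta 339.0049082656809
[ 15.79645531 207.0470733  129.21166716]
[ 15.90470299 148.7451314  129.21166716]
```

Run:
```python
import h
from h import *
h.hp.__defaults__=(185.5,)
bot.line_to(hp(np.radians(339.2)),120); bot.close(60); st("grip")
crank(np.radians(339.2),np.radians(349),step=np.radians(2.5),v=15); bot.pause(.2); st()
```

```text
grip t30.73 [ 15.7 185.5 289.4] F [-0.4  0.4  3. ] w20.2 g58.6
Fx4.8 Fz-3.1 T 5.1 | 342 act340.6 tan5.6 rad1.4 Fy-0.2 w20.1 g59 t31.00
Fx9.1 Fz-7.3 T 9.5 | 344 act342.1 tan10.8 rad4.6 Fy0.2 w19.7 g59 t31.27
Fx8.5 Fz-7.3 T 8.8 | 347 act344.1 tan10.0 rad5.2 Fy0.5 w19.8 g59 t31.53
Fx11.0 Fz-8.0 T 11.2 | 349 act346.3 tan12.3 rad5.7 Fy0.9 w20.1 g59 t31.80
 t32.00 [ 10.9 185.4 291. ] F [10.3  1.4 -8.4] w19.8 g59.1
```

Run:
```python
import h
from h import *
h.hp.__defaults__=(185.3,)
crank(np.radians(349),np.radians(356.5),step=np.radians(2.5),v=15,stop=13.6); bot.pause(.1); st()
```

```text
Fx9.9 Fz-8.1 T 10.0 | 352 act348.5 tan11.0 rad6.6 Fy0.2 w19.9 g59 t32.27
Fx10.0 Fz-7.7 T 10.1 | 354 act350.7 tan10.8 rad6.6 Fy0.2 w20.2 g59 t32.55
Fx10.4 Fz-7.0 T 10.4 | 356 act352.9 tan10.8 rad6.4 Fy0.4 w20.1 g59 t32.83
 t32.92 [  6.1 185.2 292.3] F [10.6  0.  -8.6] w20.0 g59.2
```

Run:
```python
import h
from h import *
h.hp.__defaults__=(185.0,)
crank(np.radians(356.5),np.radians(371.5),step=np.radians(5),v=20,stop=12.6); st()
```

```text
Fx11.4 Fz-7.3 T 11.4 | 362 act357.3 tan11.2 rad7.6 Fy0.7 w19.7 g59 t33.26
Fx11.7 Fz-5.0 T 11.8 | 366 act1.5 tan11.1 rad6.3 Fy-0.3 w20.0 g59 t33.59
Fx11.7 Fz-3.7 T 12.0 | 372 act5.5 tan10.8 rad5.9 Fy0.9 w19.7 g60 t33.92
 t33.92 [ -3.4 184.9 293.3] F [11.7  0.9 -3.7] w19.7 g59.6
```

Run:
```python
import h
from h import *
h.hp.__defaults__=(184.6,)
for d in (376.5,381.5,386.5):
    crank(np.radians(d-5),np.radians(d),step=np.radians(5),v=20)
    s=bot.sense(); f=s['ft_force']; p=VV(s['ee_pos'])-[AX,0,95+bot.grip_depth]; a=np.arctan2(-p[0],p[2]); T=f@EX*np.cos(a)+f[2]*np.sin(a); print("T %.2f at %.1f"%(T,np.degrees(a)))
    if T>12.6: break
```

```text
Fx12.8 Fz-1.6 T 13.4 | 376 act9.3 tan11.8 rad5.2 Fy1.1 w19.8 g60 t34.26
T 12.39 at 9.3
Fx13.5 Fz0.9 T 14.5 | 382 act12.9 tan12.9 rad4.1 Fy0.0 w19.7 g60 t34.59
T 13.35 at 12.9
```

The effort reads 13.3 N, which is right. I let go, back off and check.

Run:
```python
from h import *
bot.gripper_open(); p=bot.sense()['ee_pos']; bot.line_to(p+np.array([0,0,60]),120); 
bot.move_ptp(W(0,120,390),Q); st("view")
w=cam("wrist"); cv2.imwrite("pics/w7.png",cv2.resize(w["img"][:,:,::-1],(800,600),interpolation=cv2.INTER_CUBIC)); np.save("pics/w7.npy",w,allow_pickle=True)
```

```text
view t36.30 [  0.  119.  389.7] F [-0.1  0.4 -0.6] w85.4 g0.0
```

View pics/w7.png

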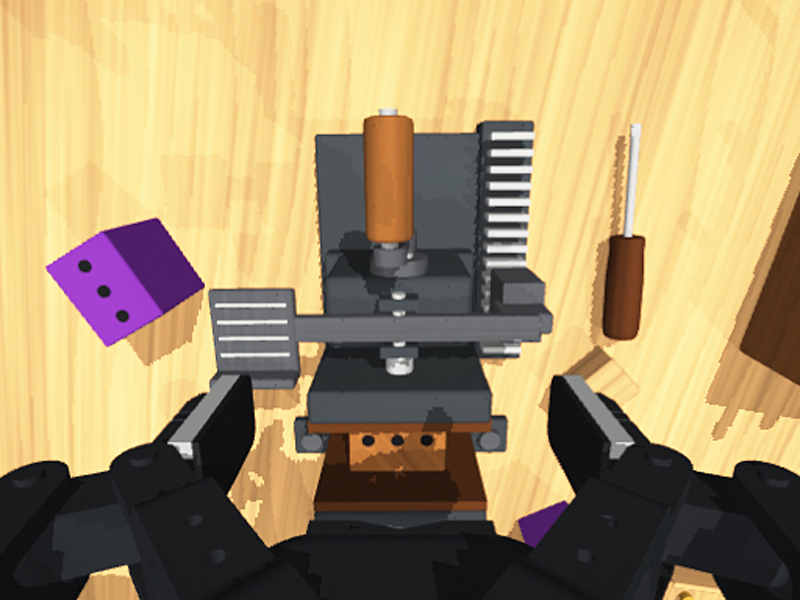

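Run:
```python
from h import *
a=np.load("pics/w4.npy",allow_pickle=True).item(); b=np.load("pics/w7.npy",allow_pickle=True).item()
for z,n in((120,"beam"),):
    # column profile near x=350/800 and 450: beam edges via matching vertical strip
    for x in (345,450):
        u=int(x*.64); A=cv2.cvtColor(a["img"],cv2.COLOR_RGB2GRAY); B=cv2.cvtColor(b["img"],cv2.COLOR_RGB2GRAY)
        t=cv2.resize(A[200:245,u-8:u+8],None,fx=4,fy=4,interpolation=cv2.INTER_CUBIC); s=cv2.resize(B[180:250,u-8:u+8],None,fx=4,fy=4,interpolation=cv2.INTER_CUBIC)
        _,m,_,l=cv2.minMaxLoc(cv2.matchTemplate(s,t,cv2.TM_CCOEFF_NORMED)); dv=180+l[1]/4-200
        print(x,m,"dv",dv,"dy mm",VV(onz(b,u,220+dv,z))[1]-VV(onz(a,u,220,z))[1])
for c,(v0,v1,xc) in((a,(112,238,402)),(b,(117,241,388))): print("handle mid",(VV(onz(c,xc*.64,v0*.64,132))+VV(onz(c,xc*.64,v1*.64,132)))/2)
for v in(430,432,434): print("jaw",VV(onz(b,400*.64,v*.64,120)))
```

```text
345 0.975335419178009 dv -10.25 dy mm 8.00580828934497
450 0.9653111100196838 dv -13.0 dy mm 10.15654092922837
handle mid [  1.07198694 180.8861891  132.        ]
handle mid [ -5.25280154 178.13927108 132.        ]
jaw [ -0.18291657  45.33184032 120.        ]
jaw [ -0.18546505  44.10303225 120.        ]
jaw [ -0.18802012  42.87109307 120.        ]
```

Handle travel of 2.75 mm squeezes the leather to about 110 N, which agrees with the effort reading. The lever is up and latched, and the block stands square on the bed.

```bash
python3 -c "
from rig import bot
print(bot.sign_off())"
```

```text
the job is handed in; nothing more can be done
None
```

The block is clamped square against the fixed jaw at roughly 110 N by my measurements, with the lever up and latched, the vise let go and the job handed in at about 36 s; the result of the judging was not shown.

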